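# Tap a bearing cup square into a lab mixer's bore

### The job

Stand the brass bearing cup in the open bore of the white mixer housing and let go of it, then with closed fingertips tap it down a little at a time, going round its rim over the three blue marks in turn, until it is fully home on its shoulder all round. Keep it square as it goes in, never cocked, and never push it into the housing with more than 24 N; once it is home, prove it by leaning on the rim with a steady push of at least 15 N for half a second. Leave the bottle, the beaker and the tip rack alone, and let go of everything at the end.

Things in the scene. Friction and masses are not known exactly. Their poses are not given: they have to be found in the camera images.
- cup: brass bearing cup: a plain ring 64 mm outside diameter, 48 mm inside diameter (wall 8 mm), 32 mm tall, about 0.15 kg, with a steel ball bearing in its hole (look only: nothing there to push on). Starts upright on the bench. Origin at the centre of its underside, z is its axis, pointing up; its yaw does not matter.
- housing: white mixer housing, fixed, 170 x 170 x 70 mm, on feet, its underside 4 to 16 mm above the bench. A round bore, 67 mm diameter (lead-in 74 mm at the flat top face), holds three black rubber friction shoes (8 mm radially x 13 mm) under the cup's wall, one behind each blue mark, whose tops start 7 to 9 mm above the shoulder (see seat). Origin at the centre of the underside, on the bore axis; z up.
- shoulder: the dark steel shoulder ring deep in the bore with the three black shoes on it, fixed in the housing and turned with it. Origin and axes as the housing's; its upper face is 46 mm above the origin (point seat).
- mouth (a point): centre of the bore at the top face of the housing, 70 mm above its underside; z up.
- seat (a point): centre of the fixed shoulder in the bore, 24 mm below the top face; z up. When fully home the cup's underside rests here and its rim stands 8 mm above the top face. First set down, on the shoes, it stands 15 to 17 mm above the top face and may lean up to 3 degrees. Sinking one shoe by 1 mm tilts the cup by 0.02 to 0.03 rad; over 0.12 rad in the bore is cocked.
- press_a (a point): point at top-face height, 28 mm from the bore axis towards the first blue mark (a 24 x 12 mm strip on the top face, centred 53 mm from the axis): in plan over the cup's wall and the first shoe. Push the rim straight down here, one point at a time: 9 to 14 N sinks a shoe, which stays where pushed; the force then rises steeply at the shoulder; all three at once would take 27 N.
- press_b (a point): the same for the second mark, 120 degrees counter-clockwise from above from the first. As a side of the cup sinks, its rim also moves outwards, by up to as much; fingertips that hold it back sideways raise the force needed. Follow it outwards about 0.4 mm per mm, or lift between short taps.
- press_c (a point): the same for the third mark, 240 degrees from the first.
- bottle: amber reagent bottle, blue cap, 64 mm diameter, 130 mm tall, to be left alone; origin at the centre of its underside.
- beaker: glass beaker, 72 mm diameter, 85 mm tall, to be left alone; origin at the centre of its underside.
- tip_rack: green pipette-tip rack, 85 x 125 mm, 63 mm tall, to be left alone; origin at the centre of its underside.
Not all that is in view belongs to the job. Several things look just like the cup: the one meant starts farthest to the robot's right.

How it is judged:
On the way, in this order (a step that is already met when the one before it is completed fails the run):
1. the cup stands in the bore on the shoes, let go and not yet driven in (horizontal distance between cup and seat below 0.004 m and z of cup in the frame of seat between 0.004 and 0.012 m and angle between cup's own z axis and vertical below 0.12 rad and contact force between the fingers and cup below 0.1 N and linear speed of cup below 0.01 m/s), for 0.2 s.
2. home all round, the cup is pushed onto its shoulder with at least 15 N, steadily (horizontal distance between cup and seat below 0.003 m and z of cup in the frame of seat below 0.0017 m and angle between cup's own z axis and vertical below 0.035 rad and contact force between cup and shoulder above 15 N and contact force between the fingers and cup above 10 N), for 0.3 s.
At the end, for the whole second after the job is handed in: the cup is let go and at rest in the bore, its underside within 1.7 mm of the shoulder at its centre, within 3 mm of the bore axis and leaning less than 0.035 rad (2 degrees) (horizontal distance between cup and seat below 0.003 m and z of cup in the frame of seat below 0.0017 m and angle between cup's own z axis and vertical below 0.035 rad and linear speed of cup below 0.01 m/s and contact force between the fingers and cup below 0.1 N); the robot touches nothing.
It fails at once if the cup is pushed down onto the shoes and shoulder with more than 24 N (contact force between cup and shoulder above 24 N).
It fails at once if the cup is rammed or wedged against the housing's bore wall or face with more than 40 N (contact force between cup and housing above 40 N).
It fails at once if the cup leans more than 0.12 rad (7 degrees) in the bore: cocked (horizontal distance between cup and seat below 0.012 m and z of cup in the frame of seat below 0.018 m and angle between cup's own z axis and vertical above 0.12 rad).
It fails at once if the bottle, the beaker or the tip rack is moved by more than 15 mm (distance of any of bottle, beaker, tip_rack from where it was at the start of the episode above 0.015 m).
It also fails if it takes over 72 s, if anything falls off the work surface, if the arm or the gripper's body presses on something with over 40 N, if the wrist force passes 120 N, or if a joint passes its speed limit or range.

### The arm

A 7-joint arm with a two-finger parallel gripper is mounted at the origin on the work surface. World frame = base frame: x ahead of the robot, y to its left, z up, the work surface at z = 0. Lengths are in m, angles in rad, forces in N, time in s.
With the tool pointing down it reaches from about 0.425 to 0.875 m from the base axis. Payload 8.4 kg.
Tool frame: the origin (TCP) lies midway between the tips of the shut fingers; the grasp point (between the pads) lies 19 mm behind it (arm.grip_depth is the distance from the TCP to the grasp point, in m); z points along the fingers, y is the line along which they close (so a half turn about z gives the same grasp; the last joint's range is limited). The gripper opens to 85 mm and grips with 20 to 120 N. Pads are 22 mm wide; open, the fingers measure 114 mm over their backs; the gripper's body (76 mm by 85 mm) begins 54 mm behind the grasp point. The pads swing forward as they close: fully open they stand 13 mm farther back than shut.
Start: joints at [-1.384, 0.333, 0.04, 1.465, -0.013, 1.343, -0.059], TCP at [0.183, 0.624, 0.231] pointing down, gripper open.
Joint ranges: [-2.58, 2.58], [-0.38, 2.09], [-1.3, 1.39], [0.25, 2.4], [-1.5, 4.64], [0.08, 2.09], [-2.65, 2.65]. Speed limits (rad/s): [2.22, 2.22, 2.79, 2.79, 3.14, 3.14, 3.14].

### API

Orientations are given as a rotation vector (axis times angle).
In Python, from cell import monitor, optics, order, arm gives the robot as it stands.
- The arm moves only by the tool play_rows, never from a script. Its argument "moves" is a list that holds one entry, the list of rows, each a list of 7 numbers: the opening, from 0 (shut) to 1 (fully open), then the shift along the tool's x, y, z scaled (see below), then the turn, a rotation vector about the tool's x, y, z scaled (see below). In form: [[[jaw, x, y, z, wx, wy, wz], ...]]. A call has 1 to 12 rows; each row is the pose to reach, as a shift and turn from the pose commanded when the call began, along the tool's axes at that moment; what a row does not reach only later rows make up. The controller multiplies each number of a shift by 0.5 m and each number of a turn by pi/2 rad. A row lasts 1/12 s, in which the tool goes at most 41.7 mm and 7.16 degrees, less where a joint would pass 70% of its speed; a pose out of reach is approached as far as the arm can. A call with a number of a shift or a turn outside -1 to 1 is refused whole. A call with a gripper value outside its range is refused whole. The fingers move at their own pace and stop on an object; "squeeze" is the grip in N (left out, the last holds). Time passes only in rows, so rows that repeat a pose let the fingers close. It gives the time, the measured TCP pose, the force, the opening and the grip force at its end, in the units of the state.
- monitor.get_state(): the state, without advancing time (a new reading comes with each control period).
- optics.grab_frame(name): name is "scene" or "top"; returns a dict with "frame" (420x560x3 uint8, red, green, blue), "range_z" (420x560 float32, m along the optical axis (not along the pixel's ray), 0 where there is no reading), "mtx" (3x3 intrinsics, pixels), "pose" (4x4, takes a point from camera to world coordinates). Camera axes: x right, y down, z forward; pixel columns grow to the right and rows downward; lengths in m; the calibration is good to about 2 mm. A picture is of the moment at which its call begins.
- order.sign_off(): hands the job in; it is judged then, once.
The state is a dict: "t": time; "joint_pos": joint angles; "qd": joint speeds; "tau": joint torques, N m; "position": TCP position; "eef_rot": TCP orientation; "force": force on the tool from outside, world axes, zero at the start; "moment": the same for the moment, N m; "finger_gap": finger opening in m; "gripper_force": force on a finger pad.
Only numpy, scipy, OpenCV 4.12 (cv2) and the standard library are available. Lean on these libraries where they do the work, as an engineer would, in place of code of your own. Each camera call takes 0.05 s, during which the arm holds its last target. There are 200 camera calls.

## Working session

There is one attempt and no reset: what is moved stays moved. The work goes in short steps, Python scripts to look and compute and a tool call to move; the robot and the scene stay as the last step left them, time stands still between calls to the robot, and variables do not carry over. Pictures are saved under pics/ and viewed, at most 10 in all, crops included, and the job is handed in when it is done.

Besides the shell and the picture viewer there is one more tool, called after "Request:" as name([rows], argument=value, ...), one row to a line, values as JSON. play_rows: Moves the arm, as the interface text tells. Its arguments: {"type":"object","properties":{"moves":{"type":"array","items":{"type":"array","items":{"type":"array","items":{"type":"number","minimum":-1,"maximum":1}}}},"squeeze":{"type":"number"}},"required":["moves"]}

```bash
ls; mkdir -p pics; python3 - <<'E'
from cell import monitor, optics, order, arm
import cv2,numpy as np
s=monitor.get_state();print(s)
for n in("top","scene"):
    f=optics.grab_frame(n);cv2.imwrite(f"pics/{n}0.png",f["frame"][:,:,::-1]);np.savez(f"{n}0.npz",**f);print(n,f["mtx"],f["pose"])
E
```

```text
pics
{'t': 0.0, 'joint_pos': array([-1.38420097,  0.33391342,  0.03986665,  1.46628618, -0.01339297,
        1.34329697, -0.05852535]), 'qd': array([ 4.50726609e-04, -1.45189473e-04, -2.03239543e-03, -8.96806256e-04,
       -2.55356838e-05,  1.90270237e-03,  6.74716721e-04]), 'tau': array([-1.31670356e-03, -6.58554268e+01,  1.36436943e+00, -4.05569458e+01,
        1.66733935e-02,  1.27466989e-02, -3.57442264e-05]), 'position': array([0.1831442 , 0.62318308, 0.23041225]), 'eef_rot': array([-4.47436575e-01, -3.10944629e+00,  2.56630035e-03]), 'force': array([ 1.27914079,  0.65962793, -0.57389799]), 'moment': array([ 0.02393272, -0.01081985,  0.02772457]), 'gripper_force': 0.0, 'finger_gap': 0.0852580202565654}
top [[461.88353466   0.         285.35577138]
 [  0.         461.88353466 215.23027838]
 [  0.           0.           1.        ]] [[ 0.02099941 -0.9961302   0.08534429  0.4861487 ]
 [-0.99911686 -0.02401629 -0.0344778   0.03417428]
 [ 0.03639403 -0.08454491 -0.99575481  1.02633449]
 [ 0.          0.          0.          1.        ]]
scene [[527.72075835   0.         276.05178305]
 [  0.         527.72075835 205.86485698]
 [  0.           0.           1.        ]] [[-0.64729773  0.44915043 -0.61584863  1.27146368]
 [ 0.76216261  0.37007741 -0.53117875  0.63847003]
 [-0.0106675  -0.8132076  -0.58187593  0.74399512]
 [ 0.          0.          0.          1.        ]]
```

View pics/top0.png

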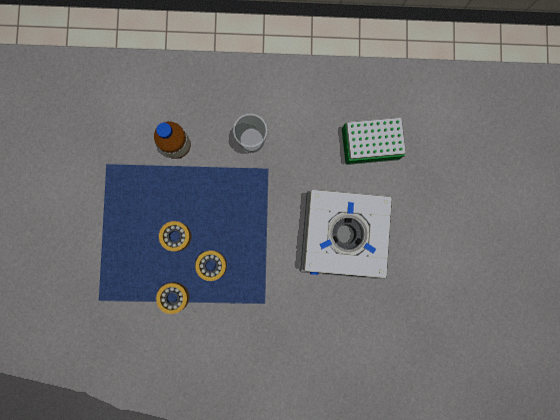

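View pics/scene0.png

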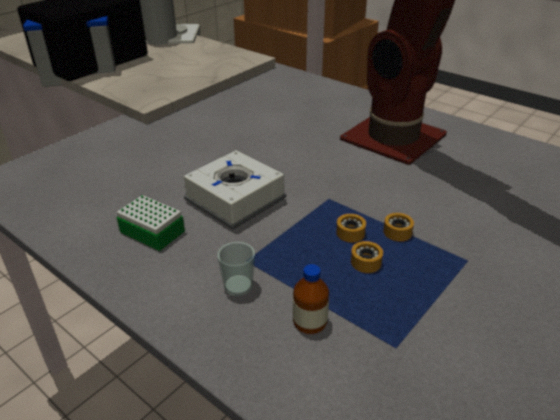

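The top view shows three brass cups at about (174,236), (210,265) and (171,298). The one farthest right (-y) is at (210,265). The housing bore is at about (348,233), with blue marks at (350,208), (325,244) and (370,249). The scene view shows the same layout, with the bottle, beaker and rack clear of the path.

```bash
cat > h.py <<'E'
import numpy as np,cv2
def load(n): return dict(np.load(n))
def pts(f):
    K,T,z=f["mtx"],f["pose"],f["range_z"]; v,u=np.mgrid[:420,:560]
    P=np.stack([(u-K[0,2])/K[0,0]*z,(v-K[1,2])/K[1,1]*z,z],-1)
    return P@T[:3,:3].T+T[:3,3]
def ray(f,u,v,h):
    K,T=f["mtx"],f["pose"]; d=T[:3,:3]@np.array([(u-K[0,2])/K[0,0],(v-K[1,2])/K[1,1],1]);o=T[:3,3]
    return o+d*(h-o[2])/d[2]
def hsv(f): return cv2.cvtColor(f["frame"],cv2.COLOR_RGB2HSV)
def ringfit(xy):
    A=np.c_[2*xy,np.ones(len(xy))];s=np.linalg.lstsq(A,(xy**2).sum(1),rcond=None)[0]
    return s[:2],np.sqrt(s[2]+s[:2]@s[:2])
E
python3 - <<'E'
from h import *
for n in("top","scene"):
    f=load(n+"0.npz");P=pts(f);H=hsv(f)
    print(n,"bench z",np.median(P[300:340,300:400,2]) if n=="top" else P[330,100,2])
    br=((H[...,0]>12)&(H[...,0]<28)&(H[...,1]>150)&(H[...,2]>90)).astype(np.uint8)
    c,l,st,ce=cv2.connectedComponentsWithStats(br)
    for i in range(1,c):
        if 150<st[i,4]<2000:
            m=(l==i);q=P[m];zt=np.percentile(q[:,2],80);t=q[q[:,2]>zt-.006]
            cs,_=cv2.findContours(m.astype(np.uint8),0,1); e=cv2.fitEllipse(max(cs,key=len))
            print("brass",ce[i].round(1),st[i,4],"ztop",zt.round(4),"ctr",t.mean(0).round(4),"fit",ringfit(t[:,:2]),"ell",np.round(e[0],1),np.round(e[1],1),ray(f,*e[0],.032).round(4))
    bl=((H[...,0]>100)&(H[...,0]<125)&(H[...,1]>170)&(H[...,2]>110)).astype(np.uint8)
    c,l,st,ce=cv2.connectedComponentsWithStats(bl)
    for i in range(1,c):
        if 15<st[i,4]<300:
            q=P[l==i];print("blue",ce[i].round(1),st[i,4],"z",np.median(q[:,2]).round(4),ray(f,*ce[i],np.median(q[:,2])).round(4))
    # housing top face
    if n=="top":
        w=(P[...,2]>.068)&(P[...,2]<.095)&(H[...,1]<40)&(H[...,2]>120); w[:180]=0
        print("housing top z",np.median(P[w][:,2]),P[w].min(0),P[w].max(0))
E
```

```text
top bench z 0.0008350818628237722
brass [173.2 139.2] 217 ztop 0.1041 ctr [0.7161 0.2342 0.1128] fit (array([0.6229241 , 0.11893697]), np.float64(0.15191568960442725)) ell [172.4 138.3] [17.7 21. ] [0.7333 0.2489 0.032 ]
brass [173.6 236. ] 300 ztop 0.0341 ctr [0.5214 0.2367 0.0359] fit (array([0.51673833, 0.21143897]), np.float64(0.04000182435959237)) ell [173.7 235.9] [28.5 29.5] [0.5214 0.2372 0.032 ]
brass [210.4 265.2] 293 ztop 0.0342 ctr [0.4611 0.157  0.0362] fit (array([0.46215897, 0.15045085]), np.float64(0.02984794069725904)) ell [210.3 265.2] [28.5 29.6] [0.4606 0.1573 0.032 ]
brass [171.4 297.7] 309 ztop 0.034 ctr [0.3907 0.2366 0.0325] fit (array([0.39025624, 0.23677199]), np.float64(0.028192359760518135)) ell [171.3 297.9] [29.  30.2] [0.3904 0.2368 0.032 ]
blue [163.3 129.5] 158 z 0.1299 [0.726  0.2461 0.1299]
blue [350.  207.4] 51 z 0.0792 [ 0.5869 -0.1323  0.0792]
blue [325.4 243.6] 52 z 0.0791 [ 0.5108 -0.0822  0.0791]
blue [369.3 247.6] 53 z 0.0797 [ 0.5045 -0.1729  0.0797]
housing top z 0.0781163475316271 [ 0.44472948 -0.21970497  0.06806713] [ 0.62224408 -0.04101607  0.08486041]
scene bench z -0.7499981302595543
brass [398.4 221.8] 194 ztop 0.0355 ctr [0.394  0.2381 0.0339] fit (array([0.39155304, 0.23809219]), np.float64(0.02786377320418611)) ell [398.8 221.6] [16.7 28.1] [0.3905 0.2373 0.032 ]
brass [351.  222.8] 200 ztop 0.0353 ctr [0.4676 0.1616 0.0374] fit (array([0.84046115, 0.36453659]), np.float64(0.4306688287888514)) ell [351.  222.6] [17.  27.8] [0.4609 0.1579 0.032 ]
brass [366.8 251.5] 246 ztop 0.035 ctr [0.5271 0.2398 0.0367] fit (array([0.85433155, 0.40658714]), np.float64(0.3722903186968612)) ell [366.8 251.4] [19.5 30.6] [0.5219 0.2376 0.032 ]
blue [101.1  19.2] 20 z 0.2232 [ 0.2679 -1.0005  0.2232]
blue [29.2 23.1] 31 z 0.2228 [ 0.4445 -1.1546  0.2228]
blue [311.5 269.2] 139 z 0.1321 [0.7269 0.2466 0.1321]
```

```bash
cat > go.py <<'E'
import sys,numpy as np
from scipy.spatial.transform import Rotation as R
from cell import monitor
def go(x,y,z,yaw=None):
    "tool-down target; yaw = world angle (deg) of tool y. prints the scaled row"
    s=monitor.get_state();Rm=R.from_rotvec(s["eef_rot"]).as_matrix()
    d=Rm.T@(np.array([x,y,z])-s["position"])/.5
    cur=np.degrees(np.arctan2(Rm[1,1],Rm[0,1])); yaw=cur if yaw is None else yaw
    yr=np.radians(yaw);ty=np.array([np.cos(yr),np.sin(yr),0]);tz=np.array([0,0,-1.]);tx=np.cross(ty,tz)
    w=(R.from_matrix(Rm).inv()*R.from_matrix(np.c_[tx,ty,tz])).as_rotvec()/(np.pi/2)
    print("t",s["t"].round(2),"pos",s["position"].round(4),"F",s["force"].round(2),"yaw",cur.round(1),"gap",s["finger_gap"].round(4))
    print("row",d.round(4).tolist(),w.round(4).tolist())
if __name__=="__main__": go(*map(float,sys.argv[1:]))
E
python3 go.py .4606 .1575 .10 92
```

```text
Traceback (most recent call last):
  File "go.py", line 13, in <module>
    if __name__=="__main__": go(*map(float,sys.argv[1:]))
                             ~~^^^^^^^^^^^^^^^^^^^^^^^^^^
  File "go.py", line 11, in go
    print("t",s["t"].round(2),"pos",s["position"].round(4),"F",s["force"].round(2),"yaw",cur.round(1),"gap",s["finger_gap"].round(4))
              ^^^^^^^^^^^^
AttributeError: 'float' object has no attribute 'round'
```

```bash
sed -i 's/s\["t"\].round(2)/round(s["t"],2)/; s/s\["finger_gap"\].round(4)/round(s["finger_gap"],4)/' go.py
python3 go.py .4606 .1575 .10 92
```

```text
t 0.1 pos [0.1831 0.6232 0.2305] F [-0.3   0.32 -0.15] yaw 73.6 gap 0.0856
row [-0.795, -0.7368, 0.2622] [-0.0009, -0.0001, -0.2042]
```

Request:
play_rows([
  [[1, -0.795, -0.737, 0.262, 0, 0, -0.204], [1, -0.795, -0.737, 0.262, 0, 0, -0.204], [1, -0.795, -0.737, 0.262, 0, 0, -0.204], [1, -0.795, -0.737, 0.262, 0, 0, -0.204], [1, -0.795, -0.737, 0.262, 0, 0, -0.204], [1, -0.795, -0.737, 0.262, 0, 0, -0.204], [1, -0.795, -0.737, 0.262, 0, 0, -0.204], [1, -0.795, -0.737, 0.262, 0, 0, -0.204], [1, -0.795, -0.737, 0.262, 0, 0, -0.204], [1, -0.795, -0.737, 0.262, 0, 0, -0.204], [1, -0.795, -0.737, 0.262, 0, 0, -0.204], [1, -0.795, -0.737, 0.262, 0, 0, -0.204]],
], squeeze=25)

```text
t: 1.1
position: [0.4325, 0.2041, 0.1134]
eef_rot: [-0.055, 3.141, 0.0]
force: [1.5, 0.8, -0.6]
finger_gap: 0.0853
gripper_force: 0.0
```

```bash
python3 go.py .4606 .1575 .013 92
```

```text
t 1.1 pos [0.4325 0.2041 0.1134] F [ 1.49  0.81 -0.61] yaw 92.0 gap 0.0853
row [-0.053, -0.0952, 0.2008] [0.0001, 0.0, -0.0001]
```

Request:
play_rows([
  [[1, -0.053, -0.095, 0.03, 0, 0, 0], [1, -0.053, -0.095, 0.03, 0, 0, 0], [1, -0.053, -0.095, 0.03, 0, 0, 0], [1, -0.053, -0.095, 0.03, 0, 0, 0]],
])

```text
t: 1.43
position: [0.46, 0.1588, 0.0985]
eef_rot: [0.051, -3.14, 0.001]
force: [-0.3, 0.5, -0.6]
finger_gap: 0.0854
gripper_force: 0.0
```

```bash
python3 go.py .4606 .1575 .013 92
```

```text
t 1.43 pos [0.46   0.1588 0.0985] F [-0.32  0.54 -0.6 ] yaw 91.9 gap 0.0854
row [-0.0012, -0.0026, 0.1709] [-0.0003, -0.0006, -0.0016]
```

Descend, then close lightly to centre along y.

Request:
play_rows([
  [[1, -0.001, -0.003, 0.08, 0, 0, 0], [1, -0.001, -0.003, 0.14, 0, 0, 0], [1, -0.001, -0.003, 0.171, 0, 0, 0], [1, -0.001, -0.003, 0.171, 0, 0, 0], [0, -0.001, -0.003, 0.171, 0, 0, 0], [0, -0.001, -0.003, 0.171, 0, 0, 0], [0, -0.001, -0.003, 0.171, 0, 0, 0], [0, -0.001, -0.003, 0.171, 0, 0, 0], [0, -0.001, -0.003, 0.171, 0, 0, 0]],
], squeeze=20)

```text
t: 2.18
position: [0.4615, 0.1592, 0.015]
eef_rot: [-0.055, 3.139, 0.003]
force: [-2.9, 1.7, 8.2]
finger_gap: 0.0629
gripper_force: 22.7
```

```bash
python3 go.py .4606 .1575 .013 92; python3 - <<'E'
from cell import optics
import cv2
f=optics.grab_frame("scene");a=f["frame"][120:300,260:460,::-1];cv2.imwrite("pics/s1.png",cv2.resize(a,None,fx=3.3,fy=3.3,interpolation=2))
E
```

```text
t 2.18 pos [0.4615 0.1592 0.015 ] F [-2.91  1.72  8.17] yaw 92.0 gap 0.0629
row [0.002, -0.0034, 0.0039] [0.0012, 0.0013, 0.0002]
```

View pics/s1.png

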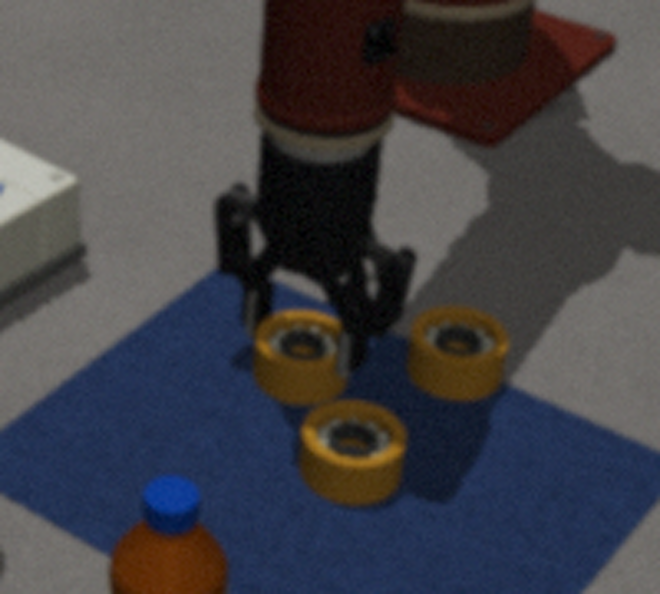

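The left and right fingers straddle the target cup, with the fingertips at about (345,370), roughly 20 mm below the rim. That is a little deep for the bore, so I'll reopen, turn 90° (which also centres along x) and regrasp higher.

Request:
play_rows([
  [[1, 0, 0, 0, 0, 0, 0], [1, 0, 0, 0, 0, 0, 0], [1, 0, 0, 0, 0, 0, 0], [1, 0, 0, -0.08, 0, 0, 0], [1, 0, 0, -0.08, 0, 0, 0]],
])

```text
t: 2.65
position: [0.4633, 0.1587, 0.0578]
eef_rot: [-0.053, 3.136, 0.003]
force: [2.0, 1.2, 1.5]
finger_gap: 0.0852
gripper_force: 0.0
```

```bash
python3 go.py .4606 .1588 .060 2;python3 -c "
from cell import monitor;print(monitor.get_state()['joint_pos'].round(2))"
```

```text
t 2.65 pos [0.4633 0.1587 0.0578] F [1.98 1.15 1.5 ] yaw 91.9 gap 0.0852
row [0.0054, 0.0005, -0.0045] [0.0034, 0.0014, 0.9993]
[-0.77  0.18  0.38  2.06 -0.08  0.91  1.26]
```

Request:
play_rows([
  [[1, 0.003, 0, -0.004, 0, 0, 0.08], [1, 0.005, 0, -0.004, 0, 0, 0.16], [1, 0.005, 0, -0.004, 0, 0, 0.24], [1, 0.005, 0, -0.004, 0, 0, 0.32], [1, 0.005, 0, -0.004, 0, 0, 0.4], [1, 0.005, 0, -0.004, 0, 0, 0.48], [1, 0.005, 0, -0.004, 0, 0, 0.56], [1, 0.005, 0, -0.004, 0, 0, 0.64], [1, 0.005, 0, -0.004, 0, 0, 0.72], [1, 0.005, 0, -0.004, 0, 0, 0.8], [1, 0.005, 0, -0.004, 0, 0, 0.88], [1, 0.005, 0, -0.004, 0, 0, 0.96]],
])

```text
t: 3.65
position: [0.4584, 0.1579, 0.0556]
eef_rot: [2.109, 2.329, 0.001]
force: [0.1, -0.0, 0.5]
finger_gap: 0.0853
gripper_force: 0.0
```

```bash
python3 go.py .4606 .1588 .024 2; python3 - <<'E'
from cell import monitor
print(monitor.get_state()['joint_pos'].round(2))
E
```

```text
t 3.65 pos [0.4584 0.1579 0.0556] F [ 0.07 -0.05  0.47] yaw 5.7 gap 0.0853
row [0.0013, 0.0046, 0.0631] [0.0002, -0.0001, 0.0408]
[-0.93  0.19  0.56  2.08 -0.13  0.91 -0.21]
```

Request:
play_rows([
  [[1, 0.001, 0.005, 0.02, 0, 0, 0.04], [1, 0.001, 0.005, 0.063, 0, 0, 0.04], [1, 0.001, 0.005, 0.063, 0, 0, 0.04], [0, 0.001, 0.005, 0.063, 0, 0, 0.04], [0, 0.001, 0.005, 0.063, 0, 0, 0.04], [0, 0.001, 0.005, 0.063, 0, 0, 0.04], [0, 0.001, 0.005, 0.063, 0, 0, 0.04], [0, 0.001, 0.005, 0.063, 0, 0, 0.04]],
], squeeze=30)

```text
t: 4.32
position: [0.461, 0.1587, 0.0253]
eef_rot: [-2.174, -2.268, -0.001]
force: [-2.6, -1.7, 6.4]
finger_gap: 0.061
gripper_force: 30.8
```

```bash
python3 go.py .4606 .1588 .14 2
```

```text
t 4.32 pos [0.461  0.1587 0.0253] F [-2.64 -1.71  6.39] yaw 2.4 gap 0.061
row [0.0005, -0.0008, -0.2295] [0.0003, -0.0005, 0.0048]
```

Request:
play_rows([
  [[0, 0, 0, -0.02, 0, 0, 0], [0, 0, 0, -0.06, 0, 0, 0], [0, 0, 0, -0.14, 0, 0, 0], [0, 0, 0, -0.22, 0, 0, 0], [0, 0, 0, -0.23, 0, 0, 0]],
])

```text
t: 4.73
position: [0.4642, 0.1595, 0.1463]
eef_rot: [2.173, 2.265, 0.015]
force: [1.8, 0.7, -0.3]
finger_gap: 0.0606
gripper_force: 33.3
```

```bash
python3 go.py .5341 -.1291 .16 2; python3 - <<'E'
from cell import optics
import cv2
f=optics.grab_frame("scene");a=f["frame"][100:280,260:460,::-1];cv2.imwrite("pics/s2.png",cv2.resize(a,None,fx=3.3,fy=3.3,interpolation=2))
E
```

```text
t 4.73 pos [0.4642 0.1595 0.1463] F [ 1.8   0.68 -0.31] yaw 2.4 gap 0.0606
row [-0.5824, 0.116, -0.0292] [0.0054, -0.0032, 0.0041]
```

View pics/s2.png

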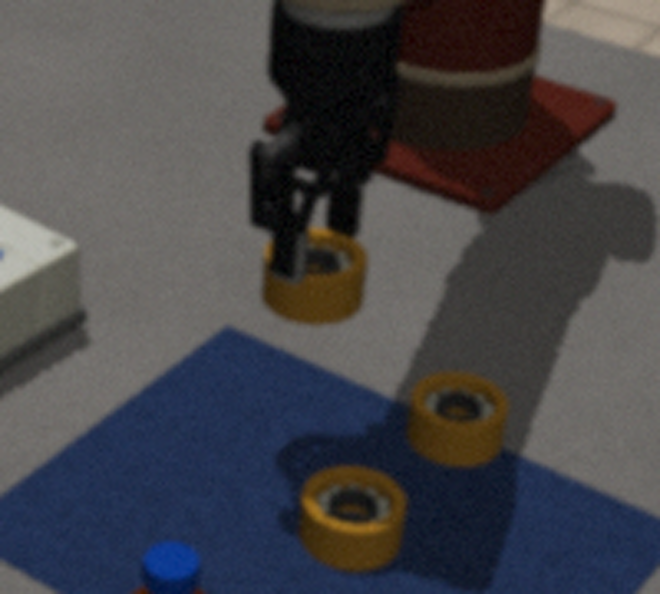

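The cup hangs square in the fingers (rim at about (315,245)), with the tips about 10 mm below the rim. Moving over the bore.

Request:
play_rows([
  [[0, -0.08, 0.015, -0.01, 0.002, -0.001, 0.001], [0, -0.16, 0.03, -0.01, 0.005, -0.003, 0.004], [0, -0.24, 0.045, -0.01, 0.005, -0.003, 0.004], [0, -0.32, 0.06, -0.01, 0.005, -0.003, 0.004], [0, -0.4, 0.078, -0.01, 0.005, -0.003, 0.004], [0, -0.48, 0.094, -0.01, 0.005, -0.003, 0.004], [0, -0.54, 0.108, -0.01, 0.005, -0.003, 0.004], [0, -0.57, 0.115, -0.01, 0.005, -0.003, 0.004], [0, -0.581, 0.117, -0.01, 0.005, -0.003, 0.004], [0, -0.581, 0.117, -0.01, 0.005, -0.003, 0.004], [0, -0.581, 0.117, -0.01, 0.005, -0.003, 0.004]],
])

```text
t: 5.7
position: [0.5311, -0.128, 0.1435]
eef_rot: [-2.178, -2.26, 0.015]
force: [0.0, 0.6, -2.2]
finger_gap: 0.0605
gripper_force: 33.2
```

```bash
python3 go.py .5345 -.1283 .115 2; python3 - <<'E'
from cell import optics
import cv2,numpy as np
from h import *
for n in("scene","top"):
    f=optics.grab_frame(n);np.savez(n+"1.npz",**f)
f=load("scene1.npz")
a=f["frame"][90:240,150:330,::-1];b=load("top1.npz")["frame"][150:300,270:420,::-1]
cv2.imwrite("pics/s3.png",np.hstack([cv2.resize(a,None,fx=2.4,fy=2.4),cv2.resize(b,None,fx=2.4,fy=2.4)]))
E
```

```text
t 5.7 pos [ 0.5311 -0.128   0.1435] F [ 0.03  0.57 -2.16] yaw 2.1 gap 0.0605
row [-0.0006, 0.0073, 0.057] [-0.0056, 0.0027, 0.0011]
```

View pics/s3.png

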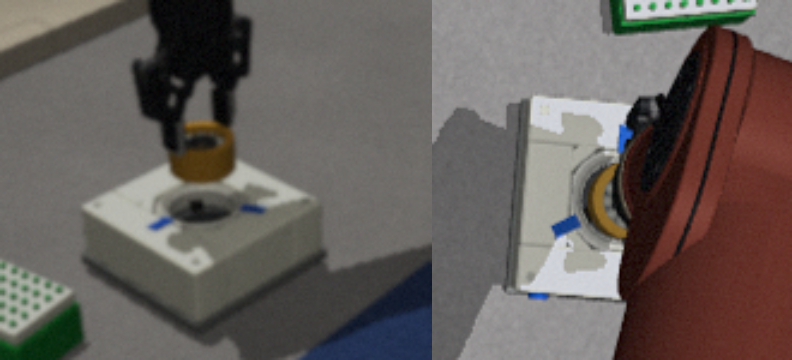

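The left crop shows the cup held squarely above the bore, with the bore at about (197,205) in the crop. In the top view the arm hides half of it. Lowering.

Request:
play_rows([
  [[0, 0, 0.007, 0.03, -0.005, 0.003, 0], [0, 0, 0.007, 0.05, -0.005, 0.003, 0], [0, 0, 0.007, 0.057, -0.005, 0.003, 0], [0, 0, 0.007, 0.057, -0.005, 0.003, 0], [0, 0, 0.007, 0.057, -0.005, 0.003, 0]],
])

```text
t: 6.22
position: [0.5346, -0.1286, 0.1154]
eef_rot: [-2.18, -2.262, 0.001]
force: [0.7, 0.2, -1.1]
finger_gap: 0.0603
gripper_force: 33.3
```

```bash
python3 go.py .5345 -.1283 .094 2; python3 - <<'E'
from cell import optics
from h import *
# cup rim and marks seen in the same scene image: compare to known cup z
f=optics.grab_frame("scene");np.savez("scene2.npz",**f);H=hsv(f);P=pts(f)
br=((H[...,0]>12)&(H[...,0]<28)&(H[...,1]>150)&(H[...,2]>60)).astype(np.uint8);br[:,:150]=0;br[:,300:]=0
c,l,st,ce=cv2.connectedComponentsWithStats(br)
for i in range(1,c):
    if st[i,4]>60: 
        q=P[l==i];print(st[i],ce[i].round(1));q=q[(q[:,2]<.115)&(q[:,2]>.085)];print(len(q),q.min(0),q.max(0),ringfit(q[:,:2]))
bl=((H[...,0]>100)&(H[...,0]<125)&(H[...,1]>120)&(H[...,2]>60)).astype(np.uint8);bl[:,:150]=0;bl[:,300:]=0;bl[:130]=0;bl[230:]=0
c,l,st,ce=cv2.connectedComponentsWithStats(bl)
for i in range(1,c):
    if st[i,4]>8: print("blue",ce[i].round(1),st[i,4],ray(f,*ce[i],.078).round(4))
E
```

```text
t 6.22 pos [ 0.5346 -0.1286  0.1154] F [ 0.74  0.17 -1.12] yaw 2.1 gap 0.0603
row [0.0006, -0.0001, 0.0427] [-0.0004, 0.0001, 0.0013]
[ 246    0   54   68 2598] [276.9  31.2]Traceback (most recent call last):
  File "<stdin>", line 9, in <module>
    return umr_minimum(a, axis, None, out, keepdims, initial, where)
ValueError: zero-size array to reduction operation minimum which has no identity
```

```bash
python3 - <<'E'
from h import *
f=load("scene2.npz");H=hsv(f);P=pts(f)
br=((H[...,0]>10)&(H[...,0]<30)&(H[...,1]>140)&(H[...,2]>50)).astype(np.uint8);br[:,:180]=0;br[:,290:]=0;br[:135]=0
c,l,st,ce=cv2.connectedComponentsWithStats(br);i=1+st[1:,4].argmax();print(st[i])
# silhouette left/right edges mid column vs predicted axis
ys,xs=np.where(l==i)
for v in range(ys.min(),ys.max(),3):
    r=xs[ys==v];print(v,r.min(),r.max(),end="; ")
K,T=f["mtx"],f["pose"]
def proj(p): q=T[:3,:3].T@(np.array(p)-T[:3,3]);return (K@q/q[2])[:2].round(1)
for z in(.09,.106,.122): print("pred axis at z",z,proj([.5346,-.1286,z]))
for n in("scene0","scene2"):
    g=load(n+".npz");H=hsv(g)
    bl=((H[...,0]>100)&(H[...,0]<125)&(H[...,1]>110)&(H[...,2]>50)).astype(np.uint8);bl[:,:190]=0;bl[:,290:]=0;bl[:150]=0;bl[220:]=0
    c,l,st,ce=cv2.connectedComponentsWithStats(bl)
    for i in range(1,c):
        if st[i,4]>8: print(n,"blue",ce[i].round(1),st[i,4],ray(g,*ce[i],.0775).round(4))
E
```

```text
[221 152  26  26 395]
152 230 240; 155 227 244; 158 243 245; 161 242 245; 164 228 245; 167 221 245; 170 221 246; 173 222 244; 176 226 240; pred axis at z 0.09 [233.3 170.6]
pred axis at z 0.106 [232.9 164.8]
pred axis at z 0.122 [232.5 158.8]
scene0 blue [228.8 162.9] 19 [ 0.5017 -0.1768  0.0775]
scene0 blue [254.8 176.5] 19 [ 0.5074 -0.0855  0.0775]
scene0 blue [216.6 182.7] 20 [ 0.5833 -0.1359  0.0775]
scene2 blue [254.6 176.7] 16 [ 0.5083 -0.0854  0.0775]
scene2 blue [216.9 182.6] 21 [ 0.5827 -0.1358  0.0775]
```

Request:
play_rows([
  [[0, 0, 0, 0.015, 0, 0, 0], [0, 0, 0, 0.027, 0, 0, 0], [0, 0, 0, 0.035, 0, 0, 0], [0, 0, 0, 0.035, 0, 0, 0], [0, 0, 0, 0.035, 0, 0, 0]],
])

```text
t: 6.68
position: [0.5345, -0.1291, 0.0975]
eef_rot: [-2.181, -2.261, 0.001]
force: [0.2, 0.2, -1.0]
finger_gap: 0.0606
gripper_force: 33.2
```

Request:
play_rows([
  [[0, 0, 0, 0.003, 0, 0, 0], [0, 0, 0, 0.006, 0, 0, 0], [0, 0, 0, 0.006, 0, 0, 0]],
])

```text
t: 6.93
position: [0.5347, -0.129, 0.0947]
eef_rot: [-2.181, -2.261, 0.0]
force: [0.2, -0.7, -1.2]
finger_gap: 0.0606
gripper_force: 33.2
```

Request:
play_rows([
  [[0, 0, 0, 0.002, 0, 0, 0], [0, 0, 0, 0.004, 0, 0, 0], [0, 0, 0, 0.004, 0, 0, 0]],
])

```text
t: 7.18
position: [0.5347, -0.129, 0.0927]
eef_rot: [-2.181, -2.261, 0.0]
force: [0.6, -0.2, -1.5]
finger_gap: 0.0604
gripper_force: 33.2
```

Request:
play_rows([
  [[0, 0, 0, 0.002, 0, 0, 0], [0, 0, 0, 0.004, 0, 0, 0], [0, 0, 0, 0.004, 0, 0, 0]],
])

```text
t: 7.43
position: [0.5347, -0.129, 0.0907]
eef_rot: [-2.181, -2.261, 0.0]
force: [0.3, 0.9, -1.9]
finger_gap: 0.0604
gripper_force: 33.2
```

Request:
play_rows([
  [[0, 0, 0, 0.002, 0, 0, 0], [0, 0, 0, 0.003, 0, 0, 0], [0, 0, 0, 0.003, 0, 0, 0]],
])

```text
t: 7.68
position: [0.5347, -0.129, 0.0892]
eef_rot: [-2.181, -2.261, 0.0]
force: [0.2, 0.9, -1.9]
finger_gap: 0.0606
gripper_force: 33.2
```

Request:
play_rows([
  [[0, 0, 0, 0.001, 0, 0, 0], [0, 0, 0, 0.002, 0, 0, 0], [0, 0, 0, 0.002, 0, 0, 0]],
])

```text
t: 7.93
position: [0.5347, -0.129, 0.0882]
eef_rot: [-2.181, -2.261, 0.0]
force: [0.3, 0.4, -1.1]
finger_gap: 0.0605
gripper_force: 33.2
```

Request:
play_rows([
  [[0, 0, 0, 0.001, 0, 0, 0], [0, 0, 0, 0.002, 0, 0, 0], [0, 0, 0, 0.002, 0, 0, 0]],
])

```text
t: 8.18
position: [0.5348, -0.1291, 0.0878]
eef_rot: [-2.181, -2.261, -0.0]
force: [-2.0, 0.4, 5.7]
finger_gap: 0.0607
gripper_force: 34.8
```

Request:
play_rows([
  [[0, 0, 0, 0.001, 0, 0, 0], [0, 0, 0, 0.002, 0, 0, 0], [0, 0, 0, 0.002, 0, 0, 0]],
])

```text
t: 8.43
position: [0.5349, -0.1295, 0.0873]
eef_rot: [2.181, 2.261, 0.001]
force: [-5.5, -0.2, 10.6]
finger_gap: 0.0606
gripper_force: 36.1
```

```bash
python3 - <<'E'
from cell import optics,monitor
from h import *
f=optics.grab_frame("scene");np.savez("scene3.npz",**f)
a=f["frame"][110:230,165:305,::-1];cv2.imwrite("pics/s4.png",cv2.resize(a,None,fx=5,fy=5,interpolation=2))
s=monitor.get_state();print(s["force"],s["moment"],s["position"])
E
```

```text
[-4.4414715  -0.06107245 10.25677006] [-0.02198132  1.07690043  0.08092145] [ 0.53491619 -0.12953784  0.08731078]
```

View pics/s4.png

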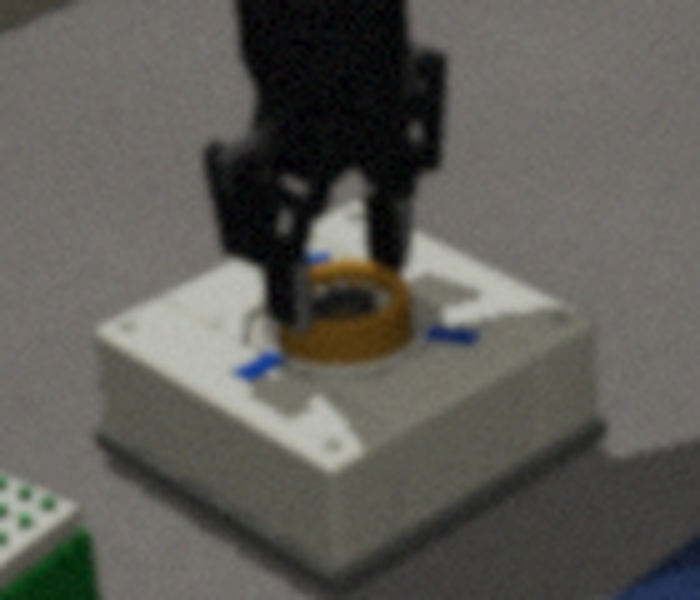

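The cup stands about 16 mm into the bore, with the rim at about (350,285) above the white face. The heights and forces match contact with the shoes. Releasing.

Request:
play_rows([
  [[0, 0, 0, -0.002, 0, 0, 0], [1, 0, 0, -0.002, 0, 0, 0], [1, 0, 0, -0.002, 0, 0, 0], [1, 0, 0, -0.002, 0, 0, 0], [1, 0, 0, -0.002, 0, 0, 0], [1, 0, 0, -0.002, 0, 0, 0], [1, 0, 0, -0.06, 0, 0, 0], [1, 0, 0, -0.12, 0, 0, 0], [1, 0, 0, -0.14, 0, 0, 0], [0, 0, 0, -0.14, 0, 0, 0]],
])

```text
t: 9.32
position: [0.5364, -0.1294, 0.159]
eef_rot: [2.178, 2.259, 0.005]
force: [0.4, -0.8, -0.5]
finger_gap: 0.0755
gripper_force: 0.0
```

```bash
python3 go.py .5345 -.1288 .13 2; python3 - <<'E'
from cell import optics,monitor
from h import *
for n in("scene","top"):
    f=optics.grab_frame(n);np.savez(n+"4.npz",**f)
    a=f["frame"][125:225,170:300,::-1] if n=="scene" else f["frame"][180:280,290:410,::-1]
    cv2.imwrite(f"pics/p4{n}.png",a)
a=cv2.resize(cv2.imread("pics/p4scene.png"),(520,400));b=cv2.resize(cv2.imread("pics/p4top.png"),(280,233));c=np.zeros((400,800,3),np.uint8);c[:,:520]=a;c[:233,520:]=b;cv2.imwrite("pics/p4.png",c)
E
```

```text
t 9.32 pos [ 0.5364 -0.1294  0.159 ] F [ 0.37 -0.79 -0.5 ] yaw 2.1 gap 0.0755
row [0.0014, -0.0041, 0.0581] [0.003, -0.0, 0.0009]
```

View pics/p4.png

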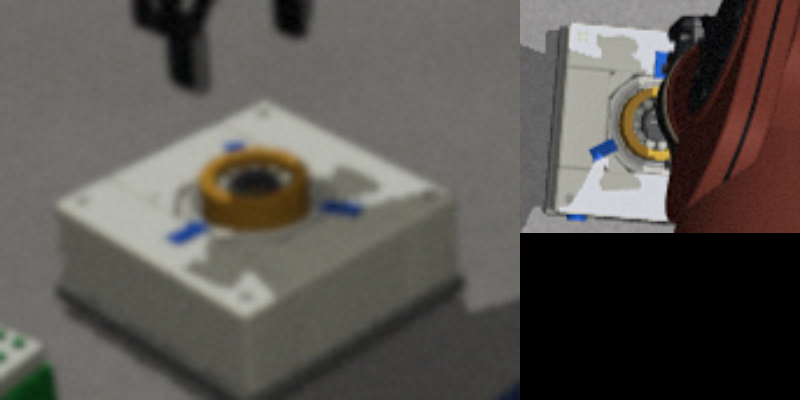

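The cup stands upright in the bore with the rim at about (255,180) in the left crop, centred and clear of the fingers. Next I'll shut the fingers and move above press_a.

Request:
play_rows([
  [[0, 0, 0, 0, 0, 0, 0], [0, 0, 0, 0.03, 0, 0, 0], [0, 0, 0, 0.085, 0, 0, 0], [0, 0, 0, 0.085, 0, 0, 0], [0, 0, 0, 0.085, 0, 0, 0], [0, 0, 0, 0.085, 0, 0, 0], [0, 0, 0, 0.085, 0, 0, 0]],
])

```text
t: 10.0
position: [0.5353, -0.1293, 0.1148]
eef_rot: [2.18, 2.26, 0.001]
force: [0.1, 0.3, 0.3]
finger_gap: 0.0003
gripper_force: 0.0
```

```bash
python3 go.py .5625 -.1306 .105 2.1; python3 - <<'E'
from cell import monitor
from h import *
print(monitor.get_state()["moment"])
# cup rim vs bore in scene4: rim heights from depth on brass rim
f=load("scene4.npz");H=hsv(f);P=pts(f)
br=((H[...,0]>10)&(H[...,0]<30)&(H[...,1]>140)&(H[...,2]>50));br[:,:210]=0;br[:,260:]=0;br[:155]=0;br[200:]=0
v,u=np.where(br);e=cv2.fitEllipse(cv2.convexHull(np.c_[u,v].astype(np.float32)));print(e,u.min(),u.max(),v.min(),v.max())
q=P[br];print(np.percentile(q[:,2],[5,50,95]))
E
```

```text
t 10.0 pos [ 0.5353 -0.1293  0.1148] F [0.14 0.31 0.29] yaw 2.1 gap 0.0003
row [-0.0045, 0.0543, 0.0196] [0.0006, 0.0002, -0.0004]
[-0.05304454  0.00315162 -0.02782223]
((233.1599578857422, 172.3006591796875), (20.319791793823242, 27.87972640991211), 87.96167755126953) 220 246 163 181
[0.08009085 0.09240476 0.09872933]
```

Request:
play_rows([
  [[0, -0.004, 0.054, 0.01, 0, 0, 0], [0, -0.004, 0.054, 0.034, 0, 0, 0], [0, -0.004, 0.054, 0.034, 0, 0, 0], [0, -0.004, 0.054, 0.034, 0, 0, 0]],
])

```text
t: 10.33
position: [0.5613, -0.1303, 0.0969]
eef_rot: [-2.181, -2.261, 0.002]
force: [-0.0, -0.1, 0.3]
finger_gap: -0.0
gripper_force: 0.0
```

Request:
play_rows([
  [[0, 0, 0, 0.001, 0, 0, 0], [0, 0, 0, 0.002, 0, 0, 0], [0, 0, 0, 0.003, 0, 0, 0], [0, 0, 0, 0.003, 0, 0, 0]],
])

```text
t: 10.67
position: [0.5618, -0.13, 0.0957]
eef_rot: [2.181, 2.261, 0.001]
force: [0.9, -0.1, -0.9]
finger_gap: -0.0002
gripper_force: 0.0
```

Request:
play_rows([
  [[0, 0, 0, 0.001, 0, 0, 0], [0, 0, 0, 0.002, 0, 0, 0], [0, 0, 0, 0.002, 0, 0, 0]],
])

```text
t: 10.92
position: [0.5618, -0.13, 0.0944]
eef_rot: [2.181, 2.261, 0.0]
force: [0.1, 0.7, 0.5]
finger_gap: -0.0003
gripper_force: 0.2
```

Request:
play_rows([
  [[0, 0, 0, 0.001, 0, 0, 0], [0, 0, 0, 0.002, 0, 0, 0], [0, 0, 0, 0.002, 0, 0, 0]],
])

```text
t: 11.17
position: [0.5623, -0.1298, 0.0939]
eef_rot: [2.18, 2.261, 0.001]
force: [-0.9, 2.2, 5.3]
finger_gap: -0.0003
gripper_force: 3.0
```

Request:
play_rows([
  [[0, 0, 0, 0.001, 0, 0, 0], [0, 0, 0, 0.002, 0, 0, 0], [0, 0, 0, 0.002, 0, 0, 0]],
])

```text
t: 11.42
position: [0.5627, -0.13, 0.0932]
eef_rot: [2.18, 2.261, 0.002]
force: [-0.2, 0.6, 7.5]
finger_gap: -0.0
gripper_force: 3.7
```

Request:
play_rows([
  [[0, 0, 0.0005, 0.001, 0, 0, 0], [0, 0, 0.0005, 0.002, 0, 0, 0], [0, 0, 0.0005, 0.002, 0, 0, 0]],
])

```text
t: 11.67
position: [0.5633, -0.13, 0.0924]
eef_rot: [2.179, 2.26, 0.003]
force: [-0.0, 1.1, 8.8]
finger_gap: -0.0002
gripper_force: 4.1
```

Request:
play_rows([
  [[0, 0, 0, -0.012, 0, 0, 0], [0, 0, 0, -0.012, 0, 0, 0], [0, 0.056, -0.079, -0.012, 0, 0, 0], [0, 0.056, -0.079, -0.012, 0, 0, 0], [0, 0.056, -0.079, -0.012, 0, 0, 0], [0, 0.056, -0.079, -0.006, 0, 0, 0], [0, 0.056, -0.079, -0.004, 0, 0, 0], [0, 0.056, -0.079, -0.002, 0, 0, 0], [0, 0.056, -0.079, -0.002, 0, 0, 0]],
])

```text
t: 12.42
position: [0.5223, -0.1028, 0.093]
eef_rot: [-2.18, -2.261, -0.002]
force: [-4.9, 6.3, 11.9]
finger_gap: 0.0001
gripper_force: 6.1
```

```bash
python3 go.py .522 -.1038 .094 2.1
```

```text
t 12.42 pos [ 0.5223 -0.1028  0.093 ] F [-4.89  6.25 11.86] yaw 2.1 gap 0.0001
row [-0.002, -0.0006, -0.0019] [0.0, -0.0011, -0.0001]
```

Request:
play_rows([
  [[0, 0, 0, -0.012, 0, 0, 0], [0, 0, 0, -0.012, 0, 0, 0], [0, -0.08, -0.009, -0.012, 0, 0, 0], [0, -0.097, -0.009, -0.012, 0, 0, 0], [0, -0.097, -0.009, -0.012, 0, 0, 0], [0, -0.097, -0.009, -0.006, 0, 0, 0], [0, -0.097, -0.009, -0.004, 0, 0, 0], [0, -0.097, -0.009, -0.002, 0, 0, 0], [0, -0.097, -0.009, 0, 0, 0, 0], [0, -0.097, -0.009, 0, 0, 0, 0]],
])

```text
t: 13.25
position: [0.5188, -0.1523, 0.0927]
eef_rot: [2.18, 2.262, -0.001]
force: [-4.8, -2.2, 9.6]
finger_gap: 0.0003
gripper_force: 4.5
```

```bash
python3 go.py .519 -.1523 .094 2.1
```

```text
t 13.25 pos [ 0.5188 -0.1523  0.0927] F [-4.77 -2.18  9.6 ] yaw 2.1 gap 0.0003
row [0.0, 0.0005, -0.0025] [-0.0003, 0.0004, 0.0001]
```

Request:
play_rows([
  [[0, 0, 0, -0.012, 0, 0, 0], [0, 0, 0, -0.012, 0, 0, 0], [0, 0.035, 0.075, -0.012, 0, 0, 0], [0, 0.041, 0.088, -0.012, 0, 0, 0], [0, 0.041, 0.088, -0.012, 0, 0, 0], [0, 0.041, 0.088, -0.004, 0, 0, 0], [0, 0.041, 0.088, -0.001, 0, 0, 0], [0, 0.041, 0.088, 0.001, 0, 0, 0], [0, 0.041, 0.088, 0.003, 0, 0, 0], [0, 0.041, 0.0885, 0.004, 0, 0, 0], [0, 0.041, 0.0885, 0.004, 0, 0, 0]],
])

```text
t: 14.17
position: [0.5624, -0.1302, 0.0914]
eef_rot: [2.181, 2.26, 0.003]
force: [-0.8, 2.5, 10.0]
finger_gap: -0.0002
gripper_force: 5.0
```

Request:
play_rows([
  [[0, 0, 0, -0.012, 0, 0, 0], [0, 0, 0, -0.012, 0, 0, 0], [0, 0.05, -0.065, -0.012, 0, 0, 0], [0, 0.056, -0.0795, -0.012, 0, 0, 0], [0, 0.056, -0.0795, -0.012, 0, 0, 0], [0, 0.056, -0.0795, -0.006, 0, 0, 0], [0, 0.056, -0.0795, -0.004, 0, 0, 0], [0, 0.0565, -0.0795, -0.002, 0, 0, 0], [0, 0.0565, -0.0795, -0.001, 0, 0, 0], [0, 0.0565, -0.0795, -0.001, 0, 0, 0]],
])

```text
t: 15.0
position: [0.5216, -0.1025, 0.0914]
eef_rot: [-2.179, -2.26, -0.001]
force: [-8.5, 5.6, 15.2]
finger_gap: -0.0003
gripper_force: 7.5
```

Request:
play_rows([
  [[0, 0, 0, -0.012, 0, 0, 0], [0, 0, 0, -0.012, 0, 0, 0], [0, -0.08, -0.009, -0.012, 0, 0, 0], [0, -0.097, -0.009, -0.012, 0, 0, 0], [0, -0.097, -0.009, -0.012, 0, 0, 0], [0, -0.097, -0.009, -0.006, 0, 0, 0], [0, -0.097, -0.009, -0.003, 0, 0, 0], [0, -0.098, -0.009, -0.001, 0, 0, 0], [0, -0.098, -0.009, 0, 0, 0, 0], [0, -0.098, -0.009, 0, 0, 0, 0]],
])

```text
t: 15.83
position: [0.5187, -0.1532, 0.0913]
eef_rot: [2.18, 2.261, -0.002]
force: [-5.7, -4.3, 12.1]
finger_gap: -0.0001
gripper_force: 5.5
```

```bash
python3 go.py .519 -.1523 .094 2.1
```

```text
t 15.83 pos [ 0.5187 -0.1532  0.0913] F [-5.66 -4.34 12.08] yaw 2.1 gap -0.0001
row [0.0017, 0.0006, -0.0054] [-0.0003, 0.0008, -0.0002]
```

Request:
play_rows([
  [[0, 0, 0, -0.012, 0, 0, 0], [0, 0, 0, -0.012, 0, 0, 0], [0, 0.035, 0.075, -0.012, 0, 0, 0], [0, 0.041, 0.087, -0.012, 0, 0, 0], [0, 0.041, 0.087, -0.012, 0, 0, 0], [0, 0.041, 0.087, -0.005, 0, 0, 0], [0, 0.041, 0.087, -0.002, 0, 0, 0], [0, 0.041, 0.0875, 0, 0, 0, 0], [0, 0.041, 0.088, 0.002, 0, 0, 0], [0, 0.041, 0.0885, 0.003, 0, 0, 0], [0, 0.041, 0.0885, 0.003, 0, 0, 0]],
])

```text
t: 16.75
position: [0.562, -0.1304, 0.0902]
eef_rot: [-2.181, -2.26, -0.002]
force: [-3.5, 1.6, 10.2]
finger_gap: 0.0002
gripper_force: 5.2
```

Request:
play_rows([
  [[0, 0, 0, -0.012, 0, 0, 0], [0, 0, 0, -0.012, 0, 0, 0], [0, 0.05, -0.065, -0.012, 0, 0, 0], [0, 0.055, -0.0795, -0.012, 0, 0, 0], [0, 0.055, -0.0795, -0.012, 0, 0, 0], [0, 0.055, -0.0795, -0.006, 0, 0, 0], [0, 0.055, -0.0795, -0.004, 0, 0, 0], [0, 0.056, -0.08, -0.003, 0, 0, 0], [0, 0.057, -0.081, -0.002, 0, 0, 0], [0, 0.0575, -0.081, -0.001, 0, 0, 0], [0, 0.0575, -0.081, -0.001, 0, 0, 0]],
])

```text
t: 17.67
position: [0.5217, -0.1036, 0.0906]
eef_rot: [2.181, 2.26, 0.001]
force: [-2.4, 1.4, 9.8]
finger_gap: 0.0
gripper_force: 4.9
```

Request:
play_rows([
  [[0, 0, 0, -0.012, 0, 0, 0], [0, 0, 0, -0.012, 0, 0, 0], [0, -0.08, -0.007, -0.012, 0, 0, 0], [0, -0.097, -0.007, -0.012, 0, 0, 0], [0, -0.097, -0.007, -0.012, 0, 0, 0], [0, -0.097, -0.007, -0.006, 0, 0, 0], [0, -0.097, -0.007, -0.003, 0, 0, 0], [0, -0.098, -0.008, -0.002, 0, 0, 0], [0, -0.0985, -0.009, -0.001, 0, 0, 0], [0, -0.099, -0.009, 0, 0, 0, 0], [0, -0.099, -0.009, 0, 0, 0, 0]],
])

```text
t: 18.58
position: [0.5188, -0.1521, 0.0904]
eef_rot: [2.179, 2.262, 0.001]
force: [-2.2, -0.9, 7.7]
finger_gap: -0.0001
gripper_force: 4.2
```

```bash
python3 go.py .519 -.1523 .094 2.1
```

```text
t 18.58 pos [ 0.5188 -0.1521  0.0904] F [-2.2  -0.92  7.71] yaw 2.1 gap -0.0001
row [-0.0005, 0.0003, -0.0072] [0.0006, 0.0001, 0.0006]
```

Request:
play_rows([
  [[0, 0, 0, -0.012, 0, 0, 0], [0, 0, 0, -0.012, 0, 0, 0], [0, 0.035, 0.075, -0.012, 0, 0, 0], [0, 0.041, 0.088, -0.012, 0, 0, 0], [0, 0.041, 0.088, -0.012, 0, 0, 0], [0, 0.041, 0.088, -0.005, 0, 0, 0], [0, 0.041, 0.088, -0.002, 0, 0, 0], [0, 0.041, 0.089, 0, 0, 0, 0], [0, 0.041, 0.0895, 0.002, 0, 0, 0], [0, 0.0415, 0.09, 0.003, 0, 0, 0], [0, 0.0415, 0.09, 0.003, 0, 0, 0]],
])

```text
t: 19.5
position: [0.5617, -0.1308, 0.0891]
eef_rot: [-2.182, -2.26, -0.001]
force: [-3.8, 2.3, 9.6]
finger_gap: -0.0002
gripper_force: 4.8
```

Request:
play_rows([
  [[0, 0, 0, -0.012, 0, 0, 0], [0, 0, 0, -0.012, 0, 0, 0], [0, 0.05, -0.065, -0.012, 0, 0, 0], [0, 0.055, -0.0795, -0.012, 0, 0, 0], [0, 0.055, -0.0795, -0.012, 0, 0, 0], [0, 0.055, -0.0795, -0.006, 0, 0, 0], [0, 0.055, -0.0795, -0.004, 0, 0, 0], [0, 0.056, -0.08, -0.003, 0, 0, 0], [0, 0.057, -0.081, -0.001, 0, 0, 0], [0, 0.0575, -0.081, 0, 0, 0, 0], [0, 0.0575, -0.081, 0, 0, 0, 0]],
])

```text
t: 20.42
position: [0.5217, -0.1032, 0.0891]
eef_rot: [2.181, 2.261, 0.001]
force: [-4.4, 3.6, 11.9]
finger_gap: 0.0002
gripper_force: 5.7
```

Request:
play_rows([
  [[0, 0, 0, -0.012, 0, 0, 0], [0, 0, 0, -0.012, 0, 0, 0], [0, -0.08, -0.007, -0.012, 0, 0, 0], [0, -0.097, -0.007, -0.012, 0, 0, 0], [0, -0.097, -0.007, -0.012, 0, 0, 0], [0, -0.097, -0.007, -0.006, 0, 0, 0], [0, -0.097, -0.007, -0.003, 0, 0, 0], [0, -0.098, -0.008, -0.002, 0, 0, 0], [0, -0.0985, -0.009, -0.001, 0, 0, 0], [0, -0.099, -0.009, 0, 0, 0, 0], [0, -0.099, -0.009, 0, 0, 0, 0]],
])

```text
t: 21.33
position: [0.5189, -0.1527, 0.089]
eef_rot: [2.179, 2.261, 0.001]
force: [-1.4, -3.1, 9.1]
finger_gap: -0.0001
gripper_force: 4.8
```

```bash
python3 go.py .519 -.1523 .094 2.1
```

```text
t 21.33 pos [ 0.5189 -0.1527  0.089 ] F [-1.41 -3.05  9.11] yaw 2.1 gap -0.0001
row [0.0008, 0.0002, -0.01] [0.0008, 0.0005, 0.0002]
```

Request:
play_rows([
  [[0, 0, 0, -0.012, 0, 0, 0], [0, 0, 0, -0.012, 0, 0, 0], [0, 0.035, 0.075, -0.012, 0, 0, 0], [0, 0.041, 0.088, -0.012, 0, 0, 0], [0, 0.041, 0.088, -0.012, 0, 0, 0], [0, 0.041, 0.088, -0.005, 0, 0, 0], [0, 0.041, 0.088, -0.002, 0, 0, 0], [0, 0.041, 0.089, 0, 0, 0, 0], [0, 0.041, 0.0895, 0.001, 0, 0, 0], [0, 0.0415, 0.09, 0.002, 0, 0, 0], [0, 0.0415, 0.09, 0.002, 0, 0, 0]],
])

```text
t: 22.25
position: [0.5618, -0.1307, 0.0879]
eef_rot: [-2.182, -2.26, -0.001]
force: [-0.3, 1.6, 8.5]
finger_gap: -0.0001
gripper_force: 4.1
```

Request:
play_rows([
  [[0, 0, 0, -0.012, 0, 0, 0], [0, 0, 0, -0.012, 0, 0, 0], [0, 0.05, -0.065, -0.012, 0, 0, 0], [0, 0.055, -0.0795, -0.012, 0, 0, 0], [0, 0.055, -0.0795, -0.012, 0, 0, 0], [0, 0.055, -0.0795, -0.006, 0, 0, 0], [0, 0.055, -0.0795, -0.004, 0, 0, 0], [0, 0.056, -0.08, -0.003, 0, 0, 0], [0, 0.057, -0.081, -0.001, 0, 0, 0], [0, 0.0575, -0.081, 0, 0, 0, 0], [0, 0.0575, -0.081, 0, 0, 0, 0]],
])

```text
t: 23.17
position: [0.5218, -0.1037, 0.0881]
eef_rot: [2.181, 2.26, 0.001]
force: [-2.4, 0.0, 7.8]
finger_gap: 0.0001
gripper_force: 4.3
```

Request:
play_rows([
  [[0, 0, 0, -0.012, 0, 0, 0], [0, 0, 0, -0.012, 0, 0, 0], [0, -0.08, -0.007, -0.012, 0, 0, 0], [0, -0.097, -0.007, -0.012, 0, 0, 0], [0, -0.097, -0.007, -0.012, 0, 0, 0], [0, -0.097, -0.007, -0.006, 0, 0, 0], [0, -0.097, -0.007, -0.003, 0, 0, 0], [0, -0.098, -0.008, -0.002, 0, 0, 0], [0, -0.0985, -0.009, -0.001, 0, 0, 0], [0, -0.099, -0.009, 0, 0, 0, 0], [0, -0.099, -0.009, 0, 0, 0, 0]],
])

```text
t: 24.08
position: [0.5188, -0.1522, 0.0879]
eef_rot: [2.179, 2.262, 0.001]
force: [-1.7, -1.5, 8.7]
finger_gap: 0.0
gripper_force: 4.5
```

```bash
python3 go.py .519 -.1523 .094 2.1
```

```text
t 24.08 pos [ 0.5188 -0.1522  0.0879] F [-1.71 -1.55  8.67] yaw 2.1 gap 0.0
row [-0.0002, 0.0004, -0.0122] [0.0006, 0.0002, 0.0005]
```

Request:
play_rows([
  [[0, 0, 0, -0.012, 0, 0, 0], [0, 0, 0, -0.012, 0, 0, 0], [0, 0.035, 0.075, -0.012, 0, 0, 0], [0, 0.041, 0.088, -0.012, 0, 0, 0], [0, 0.041, 0.088, -0.012, 0, 0, 0], [0, 0.041, 0.088, -0.005, 0, 0, 0], [0, 0.041, 0.088, -0.002, 0, 0, 0], [0, 0.041, 0.089, 0, 0, 0, 0], [0, 0.041, 0.0895, 0.001, 0, 0, 0], [0, 0.0415, 0.09, 0.0015, 0, 0, 0], [0, 0.0415, 0.09, 0.0015, 0, 0, 0]],
])

```text
t: 25.0
position: [0.5616, -0.1308, 0.0871]
eef_rot: [-2.182, -2.26, -0.001]
force: [-2.0, 1.5, 7.7]
finger_gap: -0.0001
gripper_force: 3.8
```

Request:
play_rows([
  [[0, 0, 0, -0.012, 0, 0, 0], [0, 0, 0, -0.012, 0, 0, 0], [0, 0.05, -0.065, -0.012, 0, 0, 0], [0, 0.055, -0.0795, -0.012, 0, 0, 0], [0, 0.055, -0.0795, -0.012, 0, 0, 0], [0, 0.055, -0.0795, -0.006, 0, 0, 0], [0, 0.055, -0.0795, -0.004, 0, 0, 0], [0, 0.056, -0.08, -0.003, 0, 0, 0], [0, 0.057, -0.081, -0.001, 0, 0, 0], [0, 0.0575, -0.081, 0, 0, 0, 0], [0, 0.0575, -0.081, 0, 0, 0, 0]],
])

```text
t: 25.92
position: [0.5218, -0.1038, 0.0873]
eef_rot: [2.181, 2.26, 0.001]
force: [-1.0, 0.2, 6.1]
finger_gap: -0.0003
gripper_force: 3.5
```

Request:
play_rows([
  [[0, 0, 0, -0.012, 0, 0, 0], [0, 0, 0, -0.012, 0, 0, 0], [0, -0.08, -0.007, -0.012, 0, 0, 0], [0, -0.097, -0.007, -0.012, 0, 0, 0], [0, -0.097, -0.007, -0.012, 0, 0, 0], [0, -0.097, -0.007, -0.006, 0, 0, 0], [0, -0.097, -0.007, -0.003, 0, 0, 0], [0, -0.098, -0.008, -0.002, 0, 0, 0], [0, -0.0985, -0.009, -0.001, 0, 0, 0], [0, -0.099, -0.009, 0, 0, 0, 0], [0, -0.099, -0.009, 0, 0, 0, 0]],
])

```text
t: 26.83
position: [0.5188, -0.1518, 0.0871]
eef_rot: [2.179, 2.263, 0.001]
force: [-1.7, 0.3, 8.3]
finger_gap: 0.0
gripper_force: 4.0
```

```bash
python3 go.py .519 -.1523 .094 2.1
```

```text
t 26.83 pos [ 0.5188 -0.1518  0.0871] F [-1.66  0.26  8.32] yaw 2.2 gap 0.0
row [-0.0011, 0.0004, -0.0139] [0.0005, -0.0002, 0.0007]
```

Another round the same way.

Request:
play_rows([
  [[0, 0, 0, -0.012, 0, 0, 0], [0, 0, 0, -0.012, 0, 0, 0], [0, 0.035, 0.075, -0.012, 0, 0, 0], [0, 0.041, 0.088, -0.012, 0, 0, 0], [0, 0.041, 0.088, -0.012, 0, 0, 0], [0, 0.041, 0.088, -0.005, 0, 0, 0], [0, 0.041, 0.088, -0.002, 0, 0, 0], [0, 0.041, 0.089, 0, 0, 0, 0], [0, 0.041, 0.0895, 0.001, 0, 0, 0], [0, 0.0415, 0.09, 0.0015, 0, 0, 0], [0, 0.0415, 0.09, 0.0015, 0, 0, 0]],
])

```text
t: 27.75
position: [0.5615, -0.1308, 0.0864]
eef_rot: [-2.182, -2.26, -0.001]
force: [-3.2, 1.0, 9.1]
finger_gap: 0.0002
gripper_force: 4.1
```

Request:
play_rows([
  [[0, 0, 0, -0.012, 0, 0, 0], [0, 0, 0, -0.012, 0, 0, 0], [0, 0.05, -0.065, -0.012, 0, 0, 0], [0, 0.055, -0.0795, -0.012, 0, 0, 0], [0, 0.055, -0.0795, -0.012, 0, 0, 0], [0, 0.055, -0.0795, -0.006, 0, 0, 0], [0, 0.055, -0.0795, -0.004, 0, 0, 0], [0, 0.056, -0.08, -0.003, 0, 0, 0], [0, 0.057, -0.081, -0.001, 0, 0, 0], [0, 0.0575, -0.081, 0, 0, 0, 0], [0, 0.0575, -0.081, 0, 0, 0, 0]],
])

```text
t: 28.67
position: [0.5218, -0.1038, 0.0865]
eef_rot: [2.181, 2.26, 0.001]
force: [-0.9, -0.3, 6.8]
finger_gap: -0.0001
gripper_force: 3.4
```

Request:
play_rows([
  [[0, 0, 0, -0.012, 0, 0, 0], [0, 0, 0, -0.012, 0, 0, 0], [0, -0.08, -0.007, -0.012, 0, 0, 0], [0, -0.097, -0.007, -0.012, 0, 0, 0], [0, -0.097, -0.007, -0.012, 0, 0, 0], [0, -0.097, -0.007, -0.006, 0, 0, 0], [0, -0.097, -0.007, -0.003, 0, 0, 0], [0, -0.098, -0.008, -0.002, 0, 0, 0], [0, -0.0985, -0.009, -0.001, 0, 0, 0], [0, -0.099, -0.009, 0, 0, 0, 0], [0, -0.099, -0.009, 0, 0, 0, 0]],
])

```text
t: 29.58
position: [0.5188, -0.1516, 0.0863]
eef_rot: [2.179, 2.263, 0.001]
force: [-1.5, -0.7, 7.4]
finger_gap: 0.0002
gripper_force: 3.8
```

```bash
python3 go.py .519 -.1523 .094 2.1
```

```text
t 29.58 pos [ 0.5188 -0.1516  0.0863] F [-1.47 -0.69  7.42] yaw 2.2 gap 0.0002
row [-0.0013, 0.0004, -0.0154] [0.0005, -0.0003, 0.0007]
```

Request:
play_rows([
  [[0, 0, 0, -0.012, 0, 0, 0], [0, 0, 0, -0.012, 0, 0, 0], [0, 0.035, 0.075, -0.012, 0, 0, 0], [0, 0.041, 0.088, -0.012, 0, 0, 0], [0, 0.041, 0.088, -0.012, 0, 0, 0], [0, 0.041, 0.088, -0.005, 0, 0, 0], [0, 0.041, 0.088, -0.002, 0, 0, 0], [0, 0.041, 0.089, 0, 0, 0, 0], [0, 0.041, 0.0895, 0.001, 0, 0, 0], [0, 0.0415, 0.09, 0.0015, 0, 0, 0], [0, 0.0415, 0.09, 0.0015, 0, 0, 0]],
])

```text
t: 30.5
position: [0.5616, -0.1308, 0.0859]
eef_rot: [-2.182, -2.259, -0.001]
force: [-4.7, 1.5, 11.5]
finger_gap: -0.0002
gripper_force: 5.8
```

Request:
play_rows([
  [[0, 0, 0, -0.012, 0, 0, 0], [0, 0, 0, -0.012, 0, 0, 0], [0, 0.05, -0.065, -0.012, 0, 0, 0], [0, 0.055, -0.0795, -0.012, 0, 0, 0], [0, 0.055, -0.0795, -0.012, 0, 0, 0], [0, 0.055, -0.0795, -0.006, 0, 0, 0], [0, 0.055, -0.0795, -0.004, 0, 0, 0], [0, 0.056, -0.08, -0.003, 0, 0, 0], [0, 0.057, -0.081, -0.001, 0, 0, 0], [0, 0.0575, -0.081, 0, 0, 0, 0], [0, 0.0575, -0.081, 0, 0, 0, 0]],
])

```text
t: 31.42
position: [0.5217, -0.1039, 0.0859]
eef_rot: [2.181, 2.259, 0.001]
force: [-2.2, 0.1, 10.1]
finger_gap: -0.0003
gripper_force: 4.6
```

Request:
play_rows([
  [[0, 0, 0, -0.012, 0, 0, 0], [0, 0, 0, -0.012, 0, 0, 0], [0, -0.08, -0.007, -0.012, 0, 0, 0], [0, -0.097, -0.007, -0.012, 0, 0, 0], [0, -0.097, -0.007, -0.012, 0, 0, 0], [0, -0.097, -0.007, -0.006, 0, 0, 0], [0, -0.097, -0.007, -0.003, 0, 0, 0], [0, -0.098, -0.008, -0.002, 0, 0, 0], [0, -0.0985, -0.009, -0.001, 0, 0, 0], [0, -0.099, -0.009, 0, 0, 0, 0], [0, -0.099, -0.009, 0, 0, 0, 0]],
])

```text
t: 32.33
position: [0.519, -0.1514, 0.0858]
eef_rot: [2.179, 2.263, 0.002]
force: [-3.3, 1.7, 11.6]
finger_gap: 0.0001
gripper_force: 5.9
```

```bash
python3 go.py .519 -.1523 .094 2.1
```

```text
t 32.33 pos [ 0.519  -0.1514  0.0858] F [-3.28  1.7  11.6 ] yaw 2.2 gap 0.0001
row [-0.0017, -0.0001, -0.0163] [0.0007, -0.0005, 0.0009]
```

Request:
play_rows([
  [[0, 0, 0, 0.0005, 0, 0, 0], [0, 0, 0, 0.001, 0, 0, 0], [0, 0, 0, 0.001, 0, 0, 0]],
])

```text
t: 32.58
position: [0.519, -0.1515, 0.0858]
eef_rot: [-2.179, -2.263, -0.003]
force: [-5.3, 2.4, 18.4]
finger_gap: 0.0001
gripper_force: 9.0
```

Request:
play_rows([
  [[0, 0, 0, -0.013, 0, 0, 0], [0, 0, 0, -0.013, 0, 0, 0], [0, 0.035, 0.075, -0.013, 0, 0, 0], [0, 0.041, 0.088, -0.013, 0, 0, 0], [0, 0.041, 0.088, -0.013, 0, 0, 0], [0, 0.041, 0.088, -0.006, 0, 0, 0], [0, 0.041, 0.088, -0.003, 0, 0, 0], [0, 0.041, 0.089, -0.001, 0, 0, 0], [0, 0.041, 0.0895, 0, 0, 0, 0], [0, 0.0415, 0.09, 0, 0, 0, 0], [0, 0.0415, 0.09, 0, 0, 0, 0]],
])

```text
t: 33.5
position: [0.562, -0.1306, 0.0858]
eef_rot: [-2.182, -2.26, -0.002]
force: [-4.5, 2.8, 16.5]
finger_gap: 0.0004
gripper_force: 8.2
```

Request:
play_rows([
  [[0, 0, 0, -0.012, 0, 0, 0], [0, 0, 0, -0.012, 0, 0, 0], [0, 0.05, -0.065, -0.012, 0, 0, 0], [0, 0.055, -0.0795, -0.012, 0, 0, 0], [0, 0.055, -0.0795, -0.012, 0, 0, 0], [0, 0.055, -0.0795, -0.006, 0, 0, 0], [0, 0.055, -0.0795, -0.004, 0, 0, 0], [0, 0.056, -0.08, -0.003, 0, 0, 0], [0, 0.057, -0.081, -0.001, 0, 0, 0], [0, 0.0575, -0.081, 0, 0, 0, 0], [0, 0.0575, -0.081, 0, 0, 0, 0]],
])

```text
t: 34.42
position: [0.5218, -0.1042, 0.0858]
eef_rot: [2.181, 2.259, 0.001]
force: [-3.6, -0.4, 14.4]
finger_gap: -0.0002
gripper_force: 7.0
```

```bash
python3 go.py .5218 -.1038 .094 2.1
```

```text
t 34.42 pos [ 0.5218 -0.1042  0.0858] F [-3.64 -0.41 14.42] yaw 2.0 gap -0.0002
row [0.0008, -0.0, -0.0164] [0.0009, 0.0005, -0.0009]
```

All three points are hard at z = 0.0858, so the cup is home. Now the proving push.

Request:
play_rows([
  [[0, 0, 0, 0.0003, 0, 0, 0], [0, 0, 0, 0.0006, 0, 0, 0], [0, 0, 0, 0.0006, 0, 0, 0], [0, 0, 0, 0.0006, 0, 0, 0]],
])

```text
t: 34.75
position: [0.5219, -0.1042, 0.0858]
eef_rot: [2.181, 2.259, 0.001]
force: [-6.0, -0.7, 17.5]
finger_gap: 0.0002
gripper_force: 9.0
```

Request:
play_rows([
  [[0, 0, 0, 0, 0, 0, 0], [0, 0, 0, 0, 0, 0, 0], [0, 0, 0, 0, 0, 0, 0], [0, 0, 0, 0, 0, 0, 0], [0, 0, 0, 0, 0, 0, 0], [0, 0, 0, 0, 0, 0, 0], [0, 0, 0, 0, 0, 0, 0]],
])

```text
t: 35.33
position: [0.5219, -0.1043, 0.0858]
eef_rot: [2.181, 2.259, 0.001]
force: [-5.5, -0.5, 18.4]
finger_gap: 0.0003
gripper_force: 9.0
```

Request:
play_rows([
  [[0, 0, 0, 0.0002, 0, 0, 0], [0, 0, 0, 0.0002, 0, 0, 0], [0, 0, 0, 0.0002, 0, 0, 0], [0, 0, 0, 0.0002, 0, 0, 0], [0, 0, 0, 0.0002, 0, 0, 0], [0, 0, 0, 0.0002, 0, 0, 0], [0, 0, 0, 0.0002, 0, 0, 0]],
])

```text
t: 35.92
position: [0.5219, -0.1042, 0.0857]
eef_rot: [2.181, 2.259, 0.001]
force: [-6.2, -0.3, 18.5]
finger_gap: -0.0
gripper_force: 9.7
```

Request:
play_rows([
  [[0, 0, 0, -0.01, 0, 0, 0], [0, 0, 0, -0.08, 0, 0, 0], [0, 0, 0, -0.16, 0, 0, 0], [0, 0, 0, -0.24, 0, 0, 0], [0, 0, 0, -0.24, 0, 0, 0], [0, 0, 0, -0.24, 0, 0, 0]],
])

```text
t: 36.42
position: [0.5224, -0.1034, 0.2064]
eef_rot: [2.179, 2.259, 0.006]
force: [-0.1, -0.3, -1.2]
finger_gap: -0.0003
gripper_force: 0.0
```

```bash
python3 - <<'E'
from cell import optics
from h import *
f=optics.grab_frame("scene");np.savez("scene5.npz",**f)
cv2.imwrite("pics/s5.png",cv2.resize(f["frame"][125:225,170:300,::-1],(650,500)))
E
```

```text
(no output)
```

View pics/s5.png

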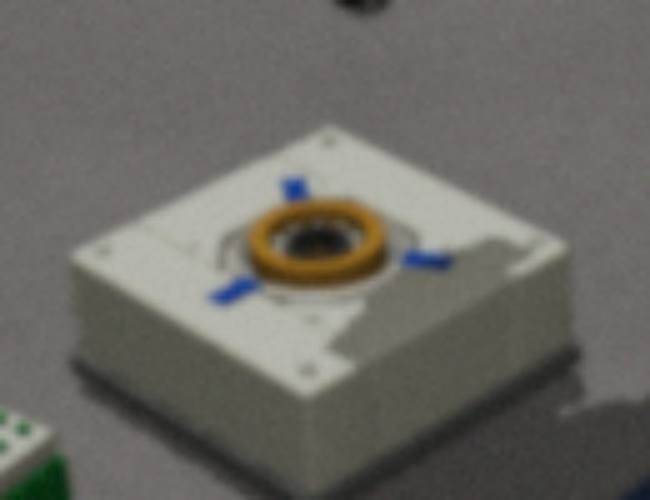

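The cup sits low and level in the bore (rim at about (317,242)) and the arm is well clear. Handing in.

```bash
python3 -c "
from cell import order;print(order.sign_off())"
```

```text
the job is handed in; nothing more can be done
None
```

The brass cup is home on its shoulder: the rim stopped at the same height (z 0.0858 m) at all three marks, and I proved it with a steady push of about 18 N for over half a second. The arm touches nothing, and the job was handed in at about 36 s; no verdict came back.

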